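# Set the bench vise to the tall index stud

## Robot

A 6-joint arm with a two-finger parallel gripper is mounted at the origin on the work surface. World frame = base frame: x ahead of the robot, y to its left, z up, the work surface at z = 0. Lengths are in mm, angles in rad, forces in N, time in s.
With the tool pointing down it reaches from about 275 to 1000 mm from the base axis. Payload 8.4 kg.
Tool frame: the origin (TCP) lies between the finger pads; the fingertips stand 8 mm ahead of it and the grasp point (between the pads) lies 11 mm behind it (tcp_to_tips is the distance from the TCP to the fingertips, in mm); z points along the fingers, y is the line along which they close (so a half turn about z gives the same grasp; the last joint's range is limited). The gripper opens to 85 mm and grips with 20 to 120 N. Pads are 22 mm wide; open, the fingers measure 114 mm over their backs; the gripper's body (76 mm by 85 mm) begins 54 mm behind the grasp point. The pads swing forward as they close: fully open they stand 13 mm farther back than shut.
Start: joints at [1.277, 0.353, 1.633, -0, 1.155, -0.002], TCP at [179.796, 598.583, 239.281] pointing down, gripper open.
Joint ranges: [-2.63, 2.63], [-0.92, 2.1], [0.06, 2.66], [-1.3, 4.44], [0, 2.69], [-3.02, 3.02]. Speed limits (rad/s): [2.22, 2.22, 2.79, 3.14, 3.14, 3.14].

## Interface

Orientations are given as [roll, pitch, yaw] about the fixed x, y, z axes, in that order (R = Rz(yaw) Ry(pitch) Rx(roll)).
In Python, from rig import * gives the robot as it stands.
- The arm moves only by the tool step_arm, never from a script. Its argument "motion" is a list of rows, each an object with "claw": the finger opening in mm, from 0 to 85.4; "delta_pos": the shift along the tool's x, y, z in mm, a list of three; "turn": the turn about the tool's z in rad. In form: [{"claw": claw, "delta_pos": [dx, dy, dz], "turn": turn}, ...]. A call has 1 to 8 rows; each row shifts and turns the commanded pose from where the row before left it, along the tool's axes as they then stand; what a row does not reach is not made up. A row lasts 1/12 s, in which the tool goes at most 41.7 mm and 7.16 degrees, less where a joint would pass 70% of its speed; a pose out of reach is approached as far as the arm can. A call is refused whole if a number of a shift passes 41.7 or a number of a turn 0.125, either way. A call with a gripper value outside its range is refused whole. The fingers move at their own pace and stop on an object; "force" is the grip in N (left out, the last holds). Time passes only in rows, so rows that do not move let the fingers close. It gives the time, the measured TCP pose, the force, the opening and the grip force at its end, in the units of the state.
- sense(): the state, without advancing time (a new reading comes with each control period).
- grab_frame(name): name is "side" or "top" or "wrist"; returns a dict with "img" (384x512x3 uint8, red, green, blue), "vertical_fov" (degrees; the focal length in pixels is half the picture's height over the tangent of half this angle, whatever the lens; pixels are square), "cx", "cy" (the principal point, pixels), "D" ([k1, k2, p1, p2, k3] as OpenCV has them; the pictures are not rectified), "R" (3x3) and "t" (3): a world point X has camera coordinates R X + t. Camera axes: x right, y down, z forward; pixel columns grow to the right and rows downward; lengths in mm; the calibration is good to about 2 mm. A picture is of the moment at which its call begins. There is no depth.
- sign_off(): hands the job in; it is judged then, once.
The state is a dict: "clock": time; "qpos": joint angles; "qvel": joint speeds; "joint_efforts": joint torques, N m; "eef_pos": TCP position; "tcp_rot": TCP orientation; "contact_force": force on the tool from outside, world axes, zero at the start; "wrist_torque": the same for the moment, N m; "opening": opening from 0.0 (shut) to 1.0 (fully open); "grasp_force": force on a finger pad.
Only numpy, scipy, OpenCV 4.12 (cv2) and the standard library are available. Lean on these libraries where they do the work, as an engineer would, in place of code of your own. Each camera call takes 0.05 s, during which the arm holds its last target. There are 200 camera calls.

## Task

On the jeweller's bench, loosen the bar-handled clamp knob of the small swivel vise by turning it counter-clockwise (seen from above) as far as it goes. Then swing the vise until the pointer on its round foot points straight at the taller of the two steel studs, turn the clamp knob back clockwise until it is fully tight, and let go.

Things in the scene. Friction and masses are not known exactly. Their poses are not given: they have to be found in the camera images.
- clamp_knob (a joint): Clamp knob angle, rad: 0 = fully tight (hard stop), 1.2 = fully loose (hard stop); grows counter-clockwise seen from above, about a fixed vertical axis, 0.12 to 0.2 N m to turn, stays where left. Below about 0.6 it presses a steel strap on the vise's round foot and locks the vise; above 0.7 the vise is free to swing.
- clamp_grip (a point): Middle of the clamp knob: a wooden bar handle 56 mm long, 14 wide, 32 high, on a steel stem at the outer end of the steel strap, at the base plate's left (+y) end. On the knob's vertical axis, 88 mm above the bench, 14 mm below the bar's top. x lies along the bar and turns with it; z up. The round wooden knob at the plate's other end is a hold-down, not used.
- head_grip (a point): On the vise's vertical swivel axis, in its fixed jaw: grey block 30 mm long (x), 40 wide (y), 71 to 113 mm above the bench. Point 95 mm up, 125 mm from the knob's axis. x points past the like movable jaw (21 mm beyond this block) along the steel pointer low on the 130 mm round foot, tip 86 mm out. Swings 1.1 rad either way from mid-plate, 0.06 N m friction when loose; stays where left.
- index_stud (a point): Centre of the top of the taller index stud: a fixed upright steel pin, 10 mm across on a 20 mm foot, 36 mm high on the base plate (top 48 mm above the bench), 90 to 120 mm from the swivel axis, on one side of the pointer. The short stud on the other side is alike but only 10 mm high.

How it is judged (in metres and radians):
On the way, in this order (a step that is already met when the one before it is completed fails the run):
1. the clamp knob is loosened (turned past 0.8 rad) (value of joint clamp_knob above 0.8 rad), for 0.2 s.
2. with the clamp still loose (above 0.6 rad) the pointer's line passes within 16 mm of the tall stud's centre (y of index_stud in the frame of head_grip between -0.016 and 0.016 m and x of index_stud in the frame of head_grip above 0.05 m and value of joint clamp_knob above 0.6 rad), for 0.2 s.
At the end, for the whole second after the job is handed in: The vise points at the tall stud (the stud's centre within 16 mm of the pointer's line, about 9 degrees) and the clamp knob is tight (below 0.2 rad) (y of index_stud in the frame of head_grip between -0.016 and 0.016 m and x of index_stud in the frame of head_grip above 0.05 m and value of joint clamp_knob below 0.2 rad); the robot touches nothing.
It also fails if it takes over 64 s, if anything falls off the work surface, if the arm or the gripper's body presses on something with over 40 N, if the wrist force passes 120 N, or if a joint passes its speed limit or range.

## Working session

There is one attempt and no reset: what is moved stays moved. The work goes in short steps, Python scripts to look and compute and a tool call to move; the robot and the scene stay as the last step left them, time stands still between calls to the robot, and variables do not carry over. Pictures are saved under pics/ and viewed, at most 10 in all, crops included, and the job is handed in when it is done.

Besides the shell and the picture viewer there is one more tool, called after "Call:" as a command line: name --argument value ..., lists and objects as JSON in quotes. step_arm: Moves the arm, as the interface text tells. Its arguments: {"type":"object","properties":{"motion":{"type":"array","items":{"type":"object","properties":{"claw":{"type":"number"},"delta_pos":{"type":"array","items":{"type":"number"}},"turn":{"type":"number"}}}},"force":{"type":"number"}},"required":["motion"]}

```bash
mkdir -p pics; cat > h.py <<'E'
from rig import *
import numpy as np, cv2
def K(f):
    h=f["img"].shape[0]; F=h/2/np.tan(np.radians(f["vertical_fov"])/2)
    return np.array([[F,0,f["cx"]],[0,F,f["cy"]],[0,0,1.]])
def ray(f,px,z):
    u=cv2.undistortPoints(np.array(px,float).reshape(-1,1,2),K(f),np.array(f["D"],float)).reshape(-1,2)
    R=np.array(f["R"]);t=np.array(f["t"]);c=-R.T@t
    d=np.c_[u,np.ones(len(u))]@R
    return c+d*((z-c[2])/d[:,2])[:,None]
def save(n,name):
    f=grab_frame(n); cv2.imwrite(f"pics/{name}.png",f["img"][:,:,::-1]); return f
E
python3 - <<'E'
from h import *
import pickle
fs=[save(n,n+"0") for n in("top","side")]
pickle.dump(fs,open("f.pkl","wb"))
for f in fs: print(-np.array(f["R"]).T@f["t"],f["vertical_fov"])
print(sense())
E
```

```text
[550.8970283   47.92503597 744.78193945] 56.485767715514974
[ 417.11687702 -432.70474385  479.91035308] 52.823788082248036
{'clock': 0.1, 'qpos': array([ 1.27659788e+00,  3.53568726e-01,  1.63404212e+00, -9.61622499e-07,
        1.15523927e+00, -2.41470947e-03]), 'qvel': array([ 0.00126341, -0.0005837 , -0.00237307, -0.00134531, -0.00089734,
       -0.00178895]), 'joint_efforts': array([ 1.42669345e-03, -6.06363773e+01, -3.42817032e+01,  1.84540231e-04,
        4.02670907e-03,  3.19374624e-05]), 'eef_pos': array([179.67553102, 598.17829751, 238.65066012]), 'tcp_rot': array([-3.14033519e+00, -2.15712754e-06,  2.84980930e+00]), 'contact_force': array([-0.02701365,  0.29184822, -0.31502962]), 'wrist_torque': array([-0.00195182,  0.01588426, -0.04810994]), 'grasp_force': 0.0, 'opening': 0.9988867529770468}
```

View pics/top0.png

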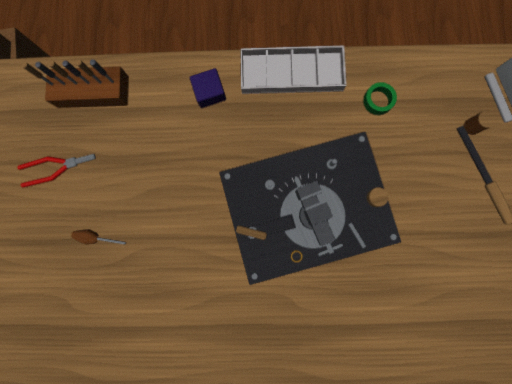

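View pics/side0.png

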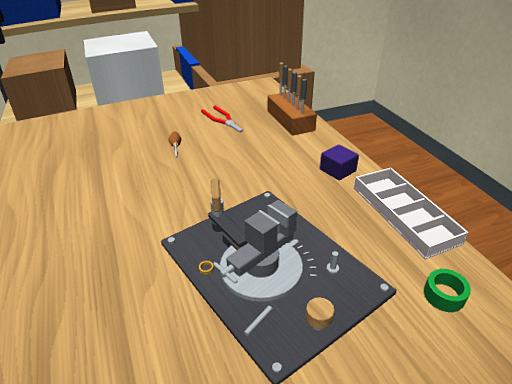

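The top view shows the bar handle at about (251,233), the vise near (313,213), its pointer tip near (297,180), and studs at (270,184) and (332,163). In the side view a tall stud stands at (333,262). I'll zoom in and project.

```bash
python3 - <<'E'
from h import *
import pickle
t,s=pickle.load(open("f.pkl","rb"))
cv2.imwrite("pics/crop.png",cv2.resize(t["img"][130:290,210:410,::-1],None,fx=4,fy=3.75,interpolation=cv2.INTER_CUBIC))
print("side stud foot",ray(s,[[333,269]],15),"top",ray(s,[[335,252]],48))
print("top studs@48",ray(t,[[332,163],[270,184]],48),"@22",ray(t,[[332,163],[270,184]],22))
hsv=cv2.cvtColor(t["img"],cv2.COLOR_RGB2HSV)
m=cv2.inRange(hsv,(8,90,60),(25,255,255)); m[:, :230]=0;m[:,272:]=0;m[:215]=0;m[:250][250-250:]&=255;m[248:]=0
n,l,st,c=cv2.connectedComponentsWithStats(m)
for i in range(1,n):
  if st[i,4]>30:
    p=np.argwhere(l==i)[:,::-1].astype(np.float32); r=cv2.minAreaRect(p); b=cv2.boxPoints(r); print(st[i],c[i],b.tolist())
    w=ray(t,b,102);print(w.round(1),ray(t,[c[i]],100))
print("jaw/axis",ray(t,[[318,215]],113))
E
```

```text
side stud foot [[681.52484786 -95.94723058  15.        ]] top [[683.59938513 -90.99140927  48.        ]]
top studs@48 [[679.3049238  -89.11536486  48.        ]
 [640.10636009  33.96681312  48.        ]] @22 [[684.09638738 -94.22894519  22.        ]
 [643.43515278  33.44597041  22.        ]]
[230 215  37  33 405] [243.16790123 233.73580247] [[230.0, 215.0], [266.0, 215.0], [266.0, 247.0], [230.0, 247.0]]
[[578.5 108.2 102. ]
 [577.3  43.5 102. ]
 [520.6  44.7 102. ]
 [521.6 108.7 102. ]] [[544.64305122  85.04234826 100.        ]]
jaw/axis [[575.13767756 -47.76577578 113.        ]]
```

View pics/crop.png

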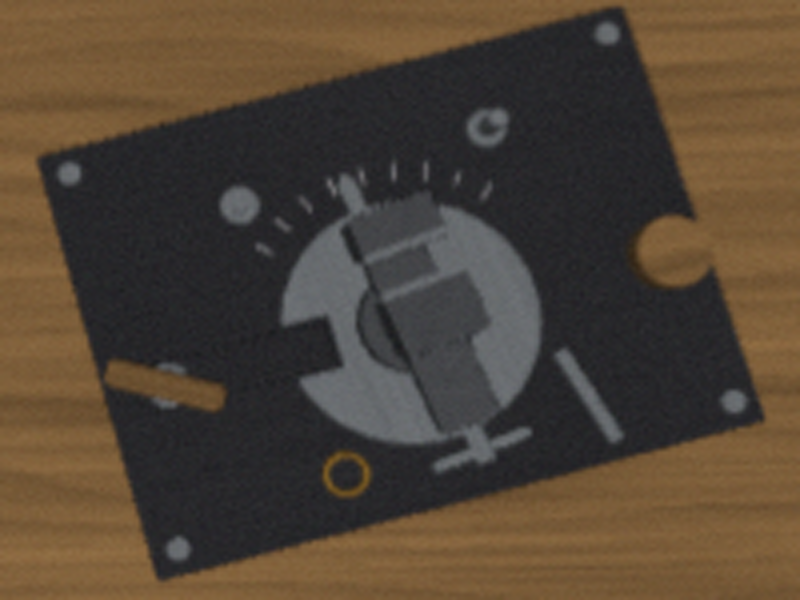

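The crop gives these positions:

| Feature | Crop pixel |
|---|---|
| Bar ends | (106,371) and (223,399) |
| Fixed jaw top, middle | about (437,312) |
| Pointer tip | (347,180) |
| Tall stud top | (500,117), right-hand stud |
| Foot disc centre | (411,323) |

```bash
python3 - <<'E'
from h import *
import pickle
t,s=pickle.load(open("f.pkl","rb"))
c=lambda *p:[(210+x/4-.4,130+y/3.75-.4) for x,y in p]
e=ray(t,c((106,371),(223,399)),102);k=e.mean(0);print("bar",e,k,np.linalg.norm(e[0]-e[1]))
d=e[1]-e[0];print("bar dir",np.arctan2(d[1],d[0]))
j=ray(t,c((383,300),(468,272),(490,325),(408,352)),113);print("jaw",j,j.mean(0))
f=ray(t,c((411,323)),22);print("foot centre",f)
a=j.mean(0);print("dist",np.linalg.norm((a-k)[:2]),np.linalg.norm((f-k)[0,:2]))
st=ray(t,c((500,117)),48)[0];tip=ray(t,c((347,180)),25)[0]
for A in(a,f[0]):
  print("stud",st,"ang stud",np.arctan2(*(st-A)[1::-1]),"ang tip",np.arctan2(*(tip-A)[1::-1]),np.linalg.norm((tip-A)[:2]),np.linalg.norm((st-A)[:2]))
v=j[3]-j[0];print("jaw dir",np.arctan2(-v[1],-v[0]))
E
```

```text
bar [[554.10972392  97.46546475 102.        ]
 [539.99660467  45.42358862 102.        ]] [547.0531643   71.44452668 102.        ] 53.921581999705175
bar dir -1.83561487548562
jaw [[585.04860266 -25.91420217 113.        ]
 [597.4810922  -63.76068212 113.        ]
 [572.44330109 -72.36731682 113.        ]
 [560.54785975 -36.01882873 113.        ]] [578.88021392 -49.51525746 113.        ]
foot centre [[577.37576238 -50.16786145  22.        ]]
dist 125.07689821957477 125.33568087849501
stud [683.60011548 -94.42612864  48.        ] ang stud -0.40514115315494437 ang tip 0.36720106078384346 81.59562134237909 113.94403947884787
stud [683.60011548 -94.42612864  48.        ] ang stud -0.39477603984688364 ang tip 0.3680299738584096 83.23409623391503 115.07565949177811
jaw dir 0.3911682626817594
```

Call:
step_arm --motion '[{"claw": 85,"delta_pos": [0,0,0],"turn": 0.12},{"claw": 85,"delta_pos": [0,0,0],"turn": 0.12},{"claw": 85,"delta_pos": [0,0,0],"turn": 0.12},{"claw": 85,"delta_pos": [0,0,0],"turn": 0.12},{"claw": 85,"delta_pos": [0,0,0],"turn": 0.12},{"claw": 85,"delta_pos": [0,0,0],"turn": 0.12},{"claw": 85,"delta_pos": [0,0,0],"turn": 0.12},{"claw": 85,"delta_pos": [0,0,0],"turn": 0.12}]'

```text
clock: 0.77
eef_pos: [179.7, 598.3, 238.8]
tcp_rot: [-3.141, 0.001, 1.884]
contact_force: [-0.0, -0.3, 0.2]
opening: 0.994
grasp_force: 0.0
```

Call:
step_arm --motion '[{"claw": 85,"delta_pos": [0,0,0],"turn": 0.12},{"claw": 85,"delta_pos": [0,0,0],"turn": 0.12},{"claw": 85,"delta_pos": [0,0,0],"turn": 0.12},{"claw": 85,"delta_pos": [0,0,0],"turn": 0.12},{"claw": 85,"delta_pos": [0,0,0],"turn": 0.104},{"claw": 85,"delta_pos": [0,0,0],"turn": 0}]'

```text
clock: 1.27
eef_pos: [179.7, 598.3, 238.9]
tcp_rot: [-3.142, 0.001, 1.301]
contact_force: [0.9, 0.3, 0.9]
opening: 0.997
grasp_force: 0.0
```

Call:
step_arm --motion '[{"claw": 85,"delta_pos": [-20.6,24.6,0],"turn": 0},{"claw": 85,"delta_pos": [-20.6,24.6,0],"turn": 0},{"claw": 85,"delta_pos": [-20.6,24.6,0],"turn": 0},{"claw": 85,"delta_pos": [-20.6,24.6,0],"turn": 0},{"claw": 85,"delta_pos": [-20.6,24.6,0],"turn": 0},{"claw": 85,"delta_pos": [-20.6,24.6,0],"turn": 0},{"claw": 85,"delta_pos": [-20.6,24.6,0],"turn": 0},{"claw": 85,"delta_pos": [-20.6,24.6,0],"turn": 0}]'

```text
clock: 1.93
eef_pos: [327.1, 386.5, 239.2]
tcp_rot: [-3.142, 0.0, 1.31]
contact_force: [-0.4, 0.2, 0.5]
opening: 0.995
grasp_force: 0.0
```

Call:
step_arm --motion '[{"claw": 85,"delta_pos": [-20.6,24.6,0],"turn": 0},{"claw": 85,"delta_pos": [-20.6,24.6,0],"turn": 0},{"claw": 85,"delta_pos": [-20.6,24.6,0],"turn": 0},{"claw": 85,"delta_pos": [-20.6,24.6,0],"turn": 0},{"claw": 85,"delta_pos": [-20.6,24.6,0],"turn": 0},{"claw": 85,"delta_pos": [-20.6,24.6,0],"turn": 0},{"claw": 85,"delta_pos": [-20.6,24.6,0],"turn": 0},{"claw": 85,"delta_pos": [-20.6,24.6,0],"turn": 0}]'

```text
clock: 2.6
eef_pos: [473.9, 175.9, 239.3]
tcp_rot: [-3.142, 0.0, 1.31]
contact_force: [-0.5, 0.4, -0.5]
opening: 0.999
grasp_force: 0.0
```

Call:
step_arm --motion '[{"claw": 85,"delta_pos": [-20.6,24.6,0],"turn": 0},{"claw": 85,"delta_pos": [-20.6,24.6,0],"turn": 0},{"claw": 85,"delta_pos": [-20.6,24.6,0],"turn": 0},{"claw": 85,"delta_pos": [-20.6,24.6,0],"turn": 0},{"claw": 85,"delta_pos": [0,0,0],"turn": 0},{"claw": 85,"delta_pos": [0,0,0],"turn": 0}]'

```text
clock: 3.1
eef_pos: [547.1, 70.8, 238.9]
tcp_rot: [-3.141, 0.0, 1.306]
contact_force: [-0.3, 0.5, 0.6]
opening: 0.996
grasp_force: 0.0
```

```bash
python3 - <<'E'
from h import *
f=save("wrist","w1")
R=np.array(f["R"]);print(-R.T@f["t"])
for p in([547.1,70.8,102],[554.1,97.5,102],[540,45.4,102]):
  q=R@np.array(p)+f["t"]; print(cv2.projectPoints(np.array([p],float),cv2.Rodrigues(R)[0],np.array(f["t"],float),K(f),np.array(f["D"],float))[0])
E
```

```text
[567.00539525 146.53327959 373.07223461]
[[[255.9428548  185.27622662]]]
[[[255.72543682 158.94106237]]]
[[[255.73930896 209.0219705 ]]]
```

View pics/w1.png

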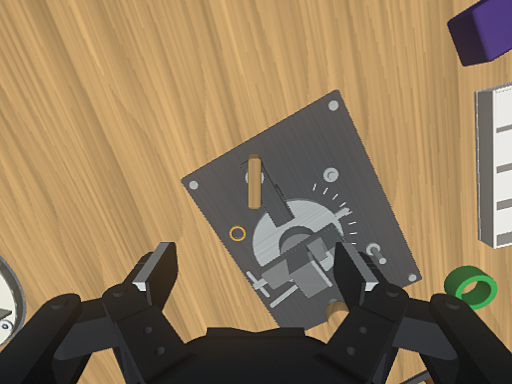

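The wrist view shows the bar upright at column 255, rows 154–208, as predicted. The gripper is aligned, so I'll descend and grip.

Call:
step_arm --motion '[{"claw": 85,"delta_pos": [0,0,22],"turn": 0},{"claw": 85,"delta_pos": [0,0,22],"turn": 0},{"claw": 85,"delta_pos": [0,0,22],"turn": 0},{"claw": 60,"delta_pos": [0,0,22],"turn": 0},{"claw": 50,"delta_pos": [0,0,22],"turn": 0},{"claw": 50,"delta_pos": [0,0,22],"turn": 0},{"claw": 50,"delta_pos": [0,0,16],"turn": 0},{"claw": 50,"delta_pos": [0,0,10],"turn": 0}]'

```text
clock: 3.82
eef_pos: [544.9, 73.2, 79.5]
tcp_rot: [-3.139, 0.001, 1.309]
contact_force: [0.1, 0.0, -0.5]
opening: 0.587
grasp_force: 0.0
```

Call:
step_arm --motion '[{"claw": 50,"delta_pos": [0,0,0],"turn": 0},{"claw": 5,"delta_pos": [0,0,0],"turn": 0},{"claw": 5,"delta_pos": [0,0,0],"turn": 0},{"claw": 5,"delta_pos": [0,0,0],"turn": 0},{"claw": 5,"delta_pos": [0,0,0],"turn": 0},{"claw": 5,"delta_pos": [0,0,0],"turn": 0},{"claw": 5,"delta_pos": [0,0,0],"turn": 0},{"claw": 5,"delta_pos": [0,0,0],"turn": 0}]' --force 60

```text
clock: 4.48
eef_pos: [546.6, 72.6, 82.7]
tcp_rot: [3.141, -0.001, 1.306]
contact_force: [-4.6, 3.4, 6.4]
opening: 0.151
grasp_force: 59.0
```

Call:
step_arm --motion '[{"claw": 5,"delta_pos": [0,0,0],"turn": -0.1},{"claw": 5,"delta_pos": [0,0,0],"turn": -0.1},{"claw": 5,"delta_pos": [0,0,0],"turn": -0.1},{"claw": 5,"delta_pos": [0,0,0],"turn": -0.1}]'

```text
clock: 4.82
eef_pos: [545.9, 72.7, 82.6]
tcp_rot: [-3.141, -0.001, 1.71]
contact_force: [-8.4, 3.8, 11.0]
opening: 0.155
grasp_force: 59.5
```

```bash
python3 -c "
from rig import *
s=sense();print(s['qpos'],s['tcp_rot'],s['wrist_torque'],s['contact_force'])"
```

```text
[ 1.28993861e-01  4.40695922e-01  1.91415810e+00  1.56535764e-03
  7.87662682e-01 -1.14699181e-02] [-3.14068077e+00 -1.11889015e-03  1.71015472e+00] [ 0.59838577  1.12794879 -0.13220389] [-8.3790177   3.82970759 10.97847592]
```

Call:
step_arm --motion '[{"claw": 5,"delta_pos": [0,0,0],"turn": -0.1},{"claw": 5,"delta_pos": [0,0,0],"turn": -0.1},{"claw": 5,"delta_pos": [0,0,0],"turn": -0.1},{"claw": 5,"delta_pos": [0,0,0],"turn": -0.1},{"claw": 5,"delta_pos": [0,0,0],"turn": -0.1},{"claw": 5,"delta_pos": [0,0,0],"turn": -0.1},{"claw": 5,"delta_pos": [0,0,0],"turn": -0.1}]'

```text
clock: 5.4
eef_pos: [544.8, 72.1, 82.6]
tcp_rot: [-3.139, -0.003, 2.41]
contact_force: [-12.1, -0.2, 15.2]
opening: 0.153
grasp_force: 60.2
```

Call:
step_arm --motion '[{"claw": 5,"delta_pos": [0,0,0],"turn": -0.06},{"claw": 5,"delta_pos": [0,0,0],"turn": -0.04},{"claw": 5,"delta_pos": [0,0,0],"turn": 0},{"claw": 5,"delta_pos": [0,0,0],"turn": 0}]'

```text
clock: 5.73
eef_pos: [544.7, 72.1, 82.7]
tcp_rot: [-3.14, -0.004, 2.501]
contact_force: [-10.8, -1.1, 15.1]
opening: 0.154
grasp_force: 91.9
```

```bash
python3 -c "
from rig import *
s=sense();print(s['qpos'],s['tcp_rot'],s['wrist_torque'],s['contact_force'])"
```

```text
[ 0.12784366  0.4401485   1.91509587  0.00245247  0.78973606 -0.80377974] [-3.14049028 -0.00364486  2.50068815] [-0.07764527  1.81534541 -2.40755879] [-10.76785307  -1.14175836  15.05739731]
```

The knob is at its loose stop: the torque jumped to 2.4 N m at a yaw of 2.50. I'll release, rise, turn and go over the vise head.

Call:
step_arm --motion '[{"claw": 60,"delta_pos": [0,0,0],"turn": 0},{"claw": 60,"delta_pos": [0,0,0],"turn": 0},{"claw": 60,"delta_pos": [0,0,0],"turn": 0},{"claw": 60,"delta_pos": [0,0,-25],"turn": 0},{"claw": 60,"delta_pos": [0,0,-30],"turn": 0},{"claw": 60,"delta_pos": [0,0,-30],"turn": 0},{"claw": 60,"delta_pos": [0,0,-30],"turn": 0}]'

```text
clock: 6.32
eef_pos: [546.7, 72.2, 197.7]
tcp_rot: [3.142, 0.0, 2.506]
contact_force: [0.5, 1.0, 0.8]
opening: 0.695
grasp_force: 0.0
```

Call:
step_arm --motion '[{"claw": 85,"delta_pos": [0,0,0],"turn": -0.12},{"claw": 85,"delta_pos": [0,0,0],"turn": -0.12},{"claw": 85,"delta_pos": [0,0,0],"turn": -0.12},{"claw": 85,"delta_pos": [0,0,0],"turn": -0.12},{"claw": 85,"delta_pos": [0,0,0],"turn": -0.12},{"claw": 85,"delta_pos": [0,0,0],"turn": -0.12},{"claw": 85,"delta_pos": [0,0,0],"turn": -0.12},{"claw": 85,"delta_pos": [0,0,0],"turn": -0.12}]'

```text
clock: 6.98
eef_pos: [547.0, 72.2, 196.5]
tcp_rot: [-3.141, 0.001, -2.811]
contact_force: [0.6, 0.1, -0.4]
opening: 0.996
grasp_force: 0.0
```

Call:
step_arm --motion '[{"claw": 85,"delta_pos": [0,0,0],"turn": -0.056},{"claw": 85,"delta_pos": [2.3,-21,0],"turn": 0},{"claw": 85,"delta_pos": [2.3,-21,0],"turn": 0},{"claw": 85,"delta_pos": [2.3,-21,0],"turn": 0},{"claw": 85,"delta_pos": [2.3,-21,0],"turn": 0},{"claw": 85,"delta_pos": [2.3,-21,0],"turn": 0},{"claw": 85,"delta_pos": [2.3,-21,0],"turn": 0},{"claw": 85,"delta_pos": [0,0,0],"turn": 0}]'

```text
clock: 7.65
eef_pos: [582.0, -52.9, 196.7]
tcp_rot: [-3.14, 0.001, -2.763]
contact_force: [-0.1, -0.1, -0.3]
opening: 0.998
grasp_force: 0.0
```

```bash
python3 - <<'E'
from h import *
save("wrist","w2"); f=save("top","t2"); s=sense();print(s['qpos'],s['eef_pos'],s['tcp_rot'])
E
```

```text
[-8.92809720e-02  3.32938654e-01  1.76664271e+00  1.96762437e-04
  1.04176663e+00 -2.03902689e+00] [580.84245552 -50.43332933 196.32648852] [ 3.14155146e+00  2.94992053e-04 -2.76274235e+00]
```

View pics/w2.png

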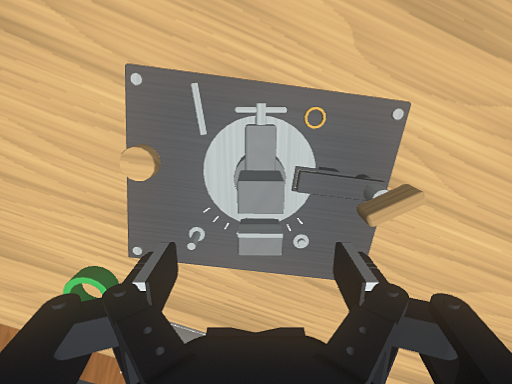

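The wrist view shows the vise lined up with the gripper, with its body upright at column 261, and the knob bar swung round at (390,203). I'll descend onto the fixed jaw and grip it.

Call:
step_arm --motion '[{"claw": 85,"delta_pos": [2,0,15],"turn": 0},{"claw": 85,"delta_pos": [0,0,20],"turn": 0},{"claw": 85,"delta_pos": [0,0,20],"turn": 0},{"claw": 85,"delta_pos": [0,0,20],"turn": 0},{"claw": 85,"delta_pos": [0,0,20],"turn": 0},{"claw": 85,"delta_pos": [0,0,10],"turn": 0},{"claw": 85,"delta_pos": [0,0,6],"turn": 0},{"claw": 85,"delta_pos": [0,0,0],"turn": 0}]'

```text
clock: 8.42
eef_pos: [578.2, -50.1, 84.4]
tcp_rot: [3.141, -0.002, -2.761]
contact_force: [-0.9, -0.2, 0.5]
opening: 0.998
grasp_force: 0.0
```

Call:
step_arm --motion '[{"claw": 50,"delta_pos": [0,0,0],"turn": 0},{"claw": 45,"delta_pos": [0,0,0],"turn": 0},{"claw": 30,"delta_pos": [0,0,0],"turn": 0},{"claw": 30,"delta_pos": [0,0,0],"turn": 0},{"claw": 30,"delta_pos": [0,0,0],"turn": 0},{"claw": 30,"delta_pos": [0,0,0],"turn": 0}]' --force 40

```text
clock: 8.92
eef_pos: [578.9, -49.7, 86.4]
tcp_rot: [3.14, 0.001, -2.762]
contact_force: [-3.9, 6.6, 8.6]
opening: 0.461
grasp_force: 41.3
```

Call:
step_arm --motion '[{"claw": 30,"delta_pos": [0,0,0],"turn": 0.1},{"claw": 30,"delta_pos": [0,0,0],"turn": 0.1},{"claw": 30,"delta_pos": [0,0,0],"turn": 0.1},{"claw": 30,"delta_pos": [0,0,0],"turn": 0.1},{"claw": 30,"delta_pos": [0,0,0],"turn": 0.1},{"claw": 30,"delta_pos": [0,0,0],"turn": 0.1},{"claw": 30,"delta_pos": [0,0,0],"turn": 0.1},{"claw": 30,"delta_pos": [0,0,0],"turn": 0.07}]'

```text
clock: 9.58
eef_pos: [578.9, -50.9, 86.5]
tcp_rot: [3.142, 0.001, 2.747]
contact_force: [-4.7, -0.4, 7.8]
opening: 0.461
grasp_force: 41.3
```

Call:
step_arm --motion '[{"claw": 30,"delta_pos": [0,0,0],"turn": 0},{"claw": 30,"delta_pos": [0,0,0],"turn": 0},{"claw": 30,"delta_pos": [0,0,0],"turn": 0},{"claw": 30,"delta_pos": [0,0,0],"turn": 0}]'

```text
clock: 9.92
eef_pos: [578.9, -50.9, 86.4]
tcp_rot: [3.141, 0.001, 2.752]
contact_force: [-2.3, 0.4, 7.1]
opening: 0.463
grasp_force: 41.3
```

Call:
step_arm --motion '[{"claw": 85,"delta_pos": [0,0,0],"turn": 0},{"claw": 85,"delta_pos": [0,0,0],"turn": 0},{"claw": 85,"delta_pos": [0,0,0],"turn": 0},{"claw": 85,"delta_pos": [0,0,0],"turn": 0},{"claw": 85,"delta_pos": [0,0,-20],"turn": 0},{"claw": 85,"delta_pos": [0,0,-30],"turn": 0},{"claw": 85,"delta_pos": [0,0,-30],"turn": 0},{"claw": 85,"delta_pos": [0,0,-30],"turn": 0}]'

```text
clock: 10.58
eef_pos: [578.5, -50.7, 196.3]
tcp_rot: [-3.141, -0.001, 2.752]
contact_force: [0.5, -0.9, 0.6]
opening: 0.993
grasp_force: 0.0
```

```bash
python3 - <<'E'
from h import *
save("wrist","w3"); s=sense();print(s['qpos'],s['eef_pos'],s['tcp_rot'])
E
```

```text
[-9.00430354e-02  3.23829238e-01  1.76452798e+00 -5.22501380e-06
  1.04578365e+00 -1.27105073e+00] [581.64959373 -51.01091722 202.48267128] [3.13939661 0.00712085 2.75179881]
```

View pics/w3.png

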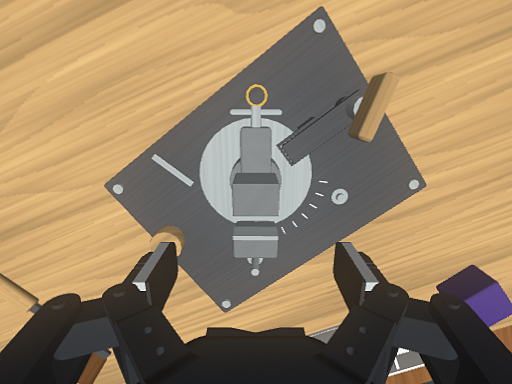

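The wrist view shows the tall stud's top at (255,272), on the vise centre line at column 256, so the vise is aligned. Back to the knob.

Call:
step_arm --motion '[{"claw": 85,"delta_pos": [0,0,0],"turn": 0.12},{"claw": 85,"delta_pos": [0,0,0],"turn": 0.13}]'

```text
out of range: row 2 has 0.13, outside -0.125 to 0.125
```

Call:
step_arm --motion '[{"claw": 70,"delta_pos": [0,0,0],"turn": 0.12},{"claw": 60,"delta_pos": [0,0,0],"turn": 0.12},{"claw": 60,"delta_pos": [16.5,13.2,0],"turn": 0.01},{"claw": 60,"delta_pos": [16.5,13.2,0],"turn": 0},{"claw": 60,"delta_pos": [16.5,13.2,0],"turn": 0},{"claw": 60,"delta_pos": [16.5,13.2,0],"turn": 0},{"claw": 60,"delta_pos": [16.5,13.2,0],"turn": 0},{"claw": 60,"delta_pos": [16.5,13.2,0],"turn": 0}]'

```text
clock: 11.3
eef_pos: [546.1, 72.7, 195.1]
tcp_rot: [-3.142, -0.0, 2.502]
contact_force: [-0.1, 0.7, 0.3]
opening: 0.702
grasp_force: 0.0
```

Call:
step_arm --motion '[{"claw": 60,"delta_pos": [0,0,0],"turn": 0},{"claw": 60,"delta_pos": [0,0,0],"turn": 0},{"claw": 60,"delta_pos": [0,0,0],"turn": 0}]'

```text
clock: 11.55
eef_pos: [546.6, 71.5, 195.2]
tcp_rot: [-3.141, 0.0, 2.502]
contact_force: [-0.2, 0.6, 0.5]
opening: 0.701
grasp_force: 0.0
```

Call:
step_arm --motion '[{"claw": 60,"delta_pos": [0,0,15],"turn": 0},{"claw": 60,"delta_pos": [0,0,20],"turn": 0},{"claw": 60,"delta_pos": [0,0,20],"turn": 0},{"claw": 60,"delta_pos": [0,0,20],"turn": 0},{"claw": 60,"delta_pos": [0,0,20],"turn": 0},{"claw": 60,"delta_pos": [0,0,13],"turn": 0},{"claw": 60,"delta_pos": [0,0,5],"turn": 0},{"claw": 60,"delta_pos": [0,0,0],"turn": 0}]'

```text
clock: 12.22
eef_pos: [545.9, 70.9, 81.1]
tcp_rot: [-3.14, -0.002, 2.501]
contact_force: [0.5, 0.2, -0.2]
opening: 0.704
grasp_force: 0.0
```

Call:
step_arm --motion '[{"claw": 5,"delta_pos": [0,0,0],"turn": 0},{"claw": 5,"delta_pos": [0,0,0],"turn": 0},{"claw": 5,"delta_pos": [0,0,0],"turn": 0},{"claw": 5,"delta_pos": [0,0,0],"turn": 0},{"claw": 5,"delta_pos": [0,0,0],"turn": 0},{"claw": 5,"delta_pos": [0,0,0],"turn": 0},{"claw": 5,"delta_pos": [0,0,0],"turn": 0}]' --force 60

```text
clock: 12.8
eef_pos: [546.3, 70.8, 83.4]
tcp_rot: [-3.141, 0.001, 2.501]
contact_force: [-3.2, -7.8, 8.8]
opening: 0.166
grasp_force: 57.7
```

Call:
step_arm --motion '[{"claw": 5,"delta_pos": [0,0,0],"turn": 0.1},{"claw": 5,"delta_pos": [0,0,0],"turn": 0.1},{"claw": 5,"delta_pos": [0,0,0],"turn": 0.1},{"claw": 5,"delta_pos": [0,0,0],"turn": 0.1},{"claw": 5,"delta_pos": [0,0,0],"turn": 0.1},{"claw": 5,"delta_pos": [0,0,0],"turn": 0.1},{"claw": 5,"delta_pos": [0,0,0],"turn": 0.1}]'

```text
clock: 13.38
eef_pos: [546.2, 70.2, 83.4]
tcp_rot: [-3.141, 0.002, 1.798]
contact_force: [-4.2, -9.8, 10.0]
opening: 0.155
grasp_force: 58.9
```

Call:
step_arm --motion '[{"claw": 5,"delta_pos": [0,0,0],"turn": 0.1},{"claw": 5,"delta_pos": [0,0,0],"turn": 0.1},{"claw": 5,"delta_pos": [0,0,0],"turn": 0.1},{"claw": 5,"delta_pos": [0,0,0],"turn": 0.1},{"claw": 5,"delta_pos": [0,0,0],"turn": 0.06},{"claw": 5,"delta_pos": [0,0,0],"turn": 0.04},{"claw": 5,"delta_pos": [0,0,0],"turn": 0},{"claw": 5,"delta_pos": [0,0,0],"turn": 0}]'

```text
clock: 14.05
eef_pos: [545.9, 70.2, 83.5]
tcp_rot: [-3.141, 0.003, 1.302]
contact_force: [-4.8, -10.6, 11.8]
opening: 0.153
grasp_force: 59.3
```

```bash
python3 -c "
from rig import *
s=sense();print(s['qpos'],s['tcp_rot'],s['wrist_torque'],s['contact_force'])"
```

```text
[ 0.12660509  0.43914832  1.91431048 -0.00315967  0.78932191  0.39725009] [-3.14136156e+00  2.52647560e-03  1.30237839e+00] [-1.86740911  0.87918036 -0.11084558] [ -4.80495467 -10.64403075  11.78957549]
```

Call:
step_arm --motion '[{"claw": 5,"delta_pos": [0,0,0],"turn": 0.03},{"claw": 5,"delta_pos": [0,0,0],"turn": 0.02},{"claw": 5,"delta_pos": [0,0,0],"turn": 0},{"claw": 5,"delta_pos": [0,0,0],"turn": 0}]'

```text
clock: 14.38
eef_pos: [545.8, 70.2, 83.5]
tcp_rot: [-3.141, 0.003, 1.253]
contact_force: [-5.5, -10.6, 11.0]
opening: 0.155
grasp_force: 59.4
```

```bash
python3 -c "
from rig import *
s=sense();print(s['qpos'],s['tcp_rot'],s['wrist_torque'],s['grasp_force'])"
```

```text
[ 0.12664645  0.43911048  1.91435632 -0.00321086  0.78940595  0.44707059] [-3.14142028e+00  2.60738567e-03  1.25263517e+00] [-1.79632749  0.85498083 -0.02412601] 59.36220645904541
```

Call:
step_arm --motion '[{"claw": 5,"delta_pos": [0,0,0],"turn": 0.03},{"claw": 5,"delta_pos": [0,0,0],"turn": 0.03},{"claw": 5,"delta_pos": [0,0,0],"turn": 0},{"claw": 5,"delta_pos": [0,0,0],"turn": 0}]'

```text
clock: 14.72
eef_pos: [545.9, 70.4, 83.5]
tcp_rot: [3.141, 0.003, 1.195]
contact_force: [-5.2, -8.8, 11.6]
opening: 0.15
grasp_force: 64.1
```

```bash
python3 -c "
from rig import *
s=sense();print(s['qpos'],s['tcp_rot'],s['wrist_torque'],s['grasp_force'])"
```

```text
[ 0.12713871  0.43914269  1.91430345 -0.00374347  0.78927934  0.50558682] [3.14130128e+00 2.87256501e-03 1.19498605e+00] [-1.46263917  0.86477069  1.16012334] 64.14497494697571
```

Torque has jumped to 1.16 N m, so the tight stop is reached. Release, rise and check.

Call:
step_arm --motion '[{"claw": 60,"delta_pos": [0,0,0],"turn": 0},{"claw": 60,"delta_pos": [0,0,0],"turn": 0},{"claw": 60,"delta_pos": [0,0,0],"turn": 0},{"claw": 60,"delta_pos": [0,0,-25],"turn": 0},{"claw": 60,"delta_pos": [0,0,-35],"turn": 0},{"claw": 60,"delta_pos": [0,0,-35],"turn": 0},{"claw": 60,"delta_pos": [0,0,-35],"turn": 0},{"claw": 60,"delta_pos": [0,0,-35],"turn": 0}]'

```text
clock: 15.38
eef_pos: [546.2, 72.1, 249.1]
tcp_rot: [3.142, -0.0, 1.192]
contact_force: [1.2, -0.1, 0.8]
opening: 0.704
grasp_force: 0.0
```

Call:
step_arm --motion '[{"claw": 60,"delta_pos": [0,0,-20],"turn": 0},{"claw": 60,"delta_pos": [0,0,0],"turn": 0},{"claw": 60,"delta_pos": [0,0,0],"turn": 0}]'

```text
clock: 15.63
eef_pos: [547.2, 72.1, 268.5]
tcp_rot: [3.139, -0.002, 1.192]
contact_force: [0.1, -0.2, 0.1]
opening: 0.702
grasp_force: 0.0
```

```bash
python3 -c "
from h import *
save('wrist','w4')"
```

```text
(no output)
```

View pics/w4.png

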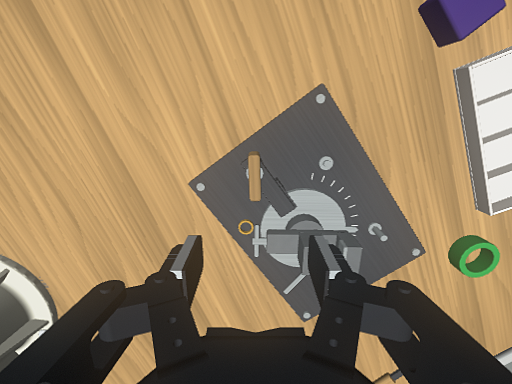

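The bar is upright at column 254, lined up with the tool at the stop. The pointer tip at (355,230) aims at the tall stud's foot at (374,229). Everything is clear, so I'll hand in.

```bash
python3 -c "
from rig import *
print(sign_off())"
```

```text
the job is handed in; nothing more can be done
None
```

I loosened the clamp to its stop, swung the vise to point at the tall stud, turned the clamp back to its tight stop and let go. I handed the job in about 16 s into the 64 s limit. The last picture looked right, but no score came back.

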